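# Put the counter things away from the pile on the ink pad

## Task

Someone has piled the stamping things on top of the green ink pad. Take the pile apart and put each thing away in the wooden holder made for it: the stamp standing upright in the deep square stand, the tape roll lying flat in the round dish, the eraser lying flat in the small shallow tray, and the ink pad, lid up, in the large shallow tray, each down on the holder's floor inside the rim. Leave the spare tape roll and the dark stamp that stand elsewhere on the table where they are.

Things in the scene. Friction and masses are not known exactly. Their poses are not given: they have to be found in the camera images.
- ink_pad: Dark green flat tin ink pad with a pale label, closed (the lid does not open), loose, 65 (x) x 96 (y) x 14 mm high; lies on the table and carries the pile. Origin: centre of its underside; z up. Grip it across x (62 to 65 mm).
- tape_roll: Green roll of paper tape lying flat on the ink pad, about 22 mm to the -y side of the pad's centre: 48 mm across, 15 mm high. Origin: centre of its underside; z is the roll's axis, up.
- eraser: White eraser in a blue card sleeve lying on the ink pad, about 31 mm to the +y side of the pad's centre, its length roughly along the pad's x: 21 (x) x 45 (y) x 12 mm high. Origin: centre of its underside; z up.
- stamp: Hand stamp with a red turned handle, standing upright on the tape roll: wooden base 24 (x) x 36 (y) x 14 mm high, above it a round handle up to 20 mm thick, 66 mm high in all. Origin: centre of the base's underside; z up along the handle.
- pad_tray: Large shallow rectangular tray of dark wood with cork floor, fixed to the table, for the ink pad: inside 82 (x) x 114 (y) mm, walls 6 mm thick, outside 94 x 126 mm. Floor 4 mm above the table, rim 7.5 mm above the table. Origin: centre of its underside, on the table; z up. The ink pad's long side goes along y.
- roll_dish: Shallow round dish of dark wood with cork floor, fixed to the table, for the tape roll: inside 68 mm across, outside 80 mm. Floor 4 mm above the table, rim 7.5 mm. Origin: centre of its underside, on the table; z up.
- eraser_tray: Small shallow rectangular tray of dark wood with cork floor, fixed to the table, for the eraser: inside 65 (x) x 41 (y) mm, walls 6 mm thick, outside 77 x 53 mm. Floor 4 mm above the table, rim 7.5 mm. Origin: centre of its underside, on the table; z up. The eraser's length goes along the tray's x.
- stamp_stand: Deep square stand of dark wood with cork floor, fixed to the table, for the stamp: inside 52 x 52 mm, walls 6 mm thick, outside 64 x 64 mm. Floor 4 mm above the table, rim 22 mm. Origin: centre of its underside, on the table; z up. Any yaw of the stamp fits.
- spare_roll: Spare red roll of paper tape lying alone on the table, 48 mm across, 15 mm high; to be left alone. Origin: centre of its underside.
- dark_stamp: Second hand stamp with a dark handle standing alone on the table, 24 x 36 x 66 mm; to be left alone. Origin: centre of its underside.
Mind the look-alikes: they are no part of the job. Leave any purple or yellow look-alike of the tape_roll alone.

How it is judged:
By the outcome, as a careful person would: the job done as asked, in the order asked, and still so for the second after the job is handed in, with the robot touching nothing.
It also fails if it takes over 120 s, if anything falls off the work surface, if the arm or the gripper's body presses on something with over 40 N, if the wrist force passes 120 N, or if a joint passes its speed limit or range.

## Robot

A 7-joint arm with a two-finger parallel gripper is mounted at the origin on a cart in front of the work surface, level with it; the furniture and walls round the work are solid. World frame = base frame: x ahead of the robot, y to its left, z up, the work surface at z = 0. Lengths are in m, angles in rad, forces in N, time in s.
With the tool pointing down it reaches from about 0.4 to 0.85 m from the base axis. Payload 10.4 kg.
Tool frame: the origin (TCP) lies at the very end of the fingers, on their centre line; the grasp point (between the pads) lies 19 mm behind it; z points along the fingers, y is the line along which they close (so a half turn about z gives the same grasp; the last joint's range is limited). The gripper opens to 87 mm and grips with 3 to 60 N. Pads are 19 mm wide; open, the fingers measure 117 mm over their backs; the gripper's body (75 mm by 190 mm) begins 51 mm behind the grasp point.
Start: joints at [1.274, 0.332, -0.065, 1.46, 0.022, 1.35, -0.088], TCP at [0.169, -0.602, 0.223] pointing down, gripper open.
Joint ranges: [-2.6, 2.6], [-0.5, 2.12], [-1.47, 1.34], [0.16, 2.42], [-1.27, 4.41], [0.06, 2.06], [-2.6, 2.6]. Speed limits (rad/s): [2.22, 2.22, 2.79, 2.79, 3.14, 3.14, 3.14].

## Interface

Orientations are given as a unit quaternion [x, y, z, w].
In Python, from bench import r gives the robot as it stands.
- The arm moves only by the shell command python3 -m crank 'ROWS' [FORCE]. ROWS is JSON, a list that holds one entry, the list of rows, each a list of 5 numbers: the shift along the tool's x, y, z in mm, then the turn about the tool's z in degrees, then the opening, from -1 (shut) to 1 (fully open). A call has 1 to 20 rows; each row is the pose to reach, as a shift and turn from the pose commanded when the call began, along the tool's axes at that moment; what a row does not reach only later rows make up. A row lasts 1/10 s, in which the tool goes at most 50 mm and 8.59 degrees, less where a joint would pass 70% of its speed; a pose out of reach is approached as far as the arm can. A call with a gripper value outside its range is refused whole. The fingers move at their own pace and stop on an object; FORCE is the grip in N (left out, the last holds). Time passes only in rows, so rows that repeat a pose let the fingers close. It gives the time, the measured TCP pose, the force, the opening and the grip force at its end, in the units of the state.
- r.read_state(): the state, without advancing time (a new reading comes with each control period).
- r.camera(name): name is "scene" or "top" or "wrist"; returns a dict with "image" (420x560x3 uint8, red, green, blue), "vfov" (degrees; the focal length in pixels is half the picture's height over the tangent of half this angle, whatever the lens; pixels are square), "cx", "cy" (the principal point, pixels), "k1" (the pictures are not rectified: a ray, as slopes to the right and down, at radius r is drawn at 1 + k1 r^2 times it, then the intrinsics apply), "eye" and "attitude" of the camera in the world. Camera axes: x right, y down, z forward; pixel columns grow to the right and rows downward; lengths in m; the calibration is good to about 2 mm. A picture is of the moment at which its call begins. There is no depth.
- r.close_job(): hands the job in; it is judged then, once.
The state is a dict: "time": time; "joint_positions": joint angles; "joint_vel": joint speeds; "joint_torque": joint torques, N m; "ee_pos": TCP position; "eef_rot": TCP orientation; "ft_force": force on the tool from outside, world axes, zero at the start; "torque": the same for the moment, N m; "width": finger opening in m; "grip_force": force on a finger pad.
Only numpy, scipy, OpenCV 4.12 (cv2) and the standard library are available. Lean on these libraries where they do the work, as an engineer would, in place of code of your own. Each camera call takes 0.05 s, during which the arm holds its last target. There are 200 camera calls.

## Working session

There is one attempt and no reset: what is moved stays moved. The work goes in short steps, Python scripts to look and compute and a shell command to move; the robot and the scene stay as the last step left them, time stands still between calls to the robot, and variables do not carry over. Pictures are saved under pics/ and viewed, at most 15 in all, crops included, and the job is handed in when it is done.

```bash
mkdir -p pics; cat > h.py <<'E'
import numpy as np, cv2
from scipy.spatial.transform import Rotation as R
from bench import r
def cam(n,f=None):
    c=r.camera(n)
    if f: cv2.imwrite('pics/'+f,c['image'][:,:,::-1])
    return c
def rot(c):
    a=np.array(c['attitude'],float)
    return a if a.shape==(3,3) else R.from_quat(a).as_matrix()
def K(c):
    f=210/np.tan(np.radians(c['vfov'])/2)
    return np.array([[f,0,c['cx']],[0,f,c['cy']],[0,0,1.]])
def ray(c,p):
    u=cv2.undistortPoints(np.array([[p]],float),K(c),np.array([c['k1'],0,0,0.]))[0,0]
    return rot(c)@np.array([u[0],u[1],1])
def at(c,p,z):
    d=ray(c,p);e=np.array(c['eye']);return e+d*(z-e[2])/d[2]
def tri(c1,p1,c2,p2):
    A=[];b=[]
    M=np.zeros((3,3));v=np.zeros(3)
    for c,p in((c1,p1),(c2,p2)):
        d=ray(c,p);d/=np.linalg.norm(d);P=np.eye(3)-np.outer(d,d);M+=P;v+=P@np.array(c['eye'])
    return np.linalg.solve(M,v)
def tool(w):
    "world xyz target of TCP -> shift in tool axes mm"
    s=r.read_state();T=R.from_quat(s['eef_rot']).as_matrix()
    return np.round(T.T@(np.array(w)-s['ee_pos'])*1000,1)
E
python3 - <<'E'
from h import *
import pickle
C={n:cam(n,n+'0.png') for n in('scene','top','wrist')}
pickle.dump(C,open('c0.pkl','wb'))
for n,c in C.items(): print(n,{k:v for k,v in c.items() if k!='image'})
s=r.read_state();print(s);print(R.from_quat(s['eef_rot']).as_matrix().round(3))
E
```

```text
scene {'vfov': 49.574626689709774, 'cx': 279.24239245289107, 'cy': 207.70573092326057, 'k1': -0.03898781504110668, 'eye': array([0.0082847 , 0.72414395, 0.80224867]), 'attitude': array([-0.32941999,  0.84983893, -0.38493167,  0.14520285])}
top {'vfov': 57.36199000308073, 'cx': 282.05916313126295, 'cy': 209.95634338211235, 'k1': 0.025246639116824895, 'eye': array([0.51293164, 0.08403329, 1.07882417]), 'attitude': array([-0.70143855,  0.71165072, -0.03303284,  0.02111976])}
wrist {'vfov': 64.19273811241786, 'cx': 279.54422225169617, 'cy': 210.03568863900404, 'k1': -0.014266377201125247, 'eye': array([ 0.25007927, -0.57971249,  0.38390355]), 'attitude': array([ 0.78761329, -0.59644196, -0.09366338,  0.12308318])}
{'time': 0.15, 'joint_positions': array([ 1.27434543,  0.33267667, -0.0646801 ,  1.46075919,  0.02159188,
        1.34988581, -0.08851203]), 'joint_vel': array([ 7.92028784e-04, -3.42444809e-04,  5.91001587e-05, -2.35646136e-03,
        1.22448542e-03,  1.05804191e-03,  7.00883880e-04]), 'joint_torque': array([ 8.31738980e-04, -6.23633766e+01,  2.47812382e-02, -3.90144753e+01,
       -6.12461544e-02,  3.70897958e-02,  9.57093903e-05]), 'ee_pos': array([ 0.16893724, -0.60143121,  0.22196274]), 'eef_rot': array([ 9.90641272e-01,  1.36490306e-01, -9.23166272e-05, -5.08815509e-04]), 'ft_force': array([-0.01189949,  0.31978428,  0.39621245]), 'torque': array([ 0.00070548, -0.04645589,  0.00637575]), 'grip_force': 0.0, 'width': 0.08704536058341109}
[[ 0.963  0.27  -0.   ]
 [ 0.27  -0.963  0.001]
 [-0.    -0.001 -1.   ]]
```

View pics/top0.png

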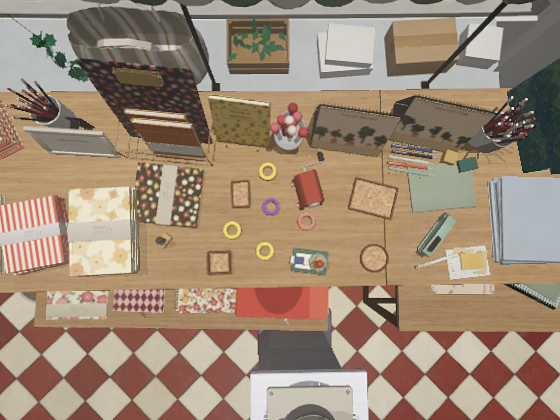

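View pics/scene0.png

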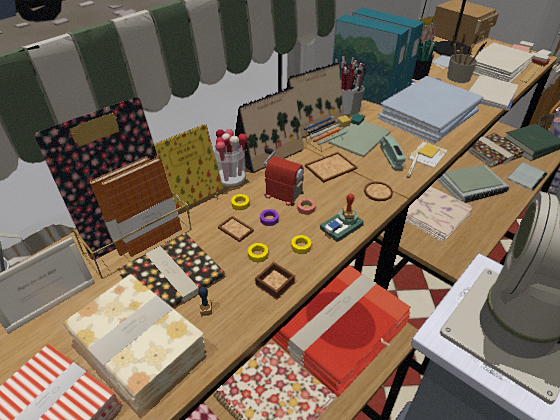

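The top view shows the pile at about (310,261), stamp head (321,262) and eraser (299,257). The holders are the stand (219,263), eraser tray (240,194), pad tray (373,198) and dish (374,258). The scene view has the pile at (343,222), stand (275,278), eraser tray (236,229), pad tray (330,165) and dish (378,191). Next I'll zoom in.

```bash
python3 - <<'E'
import pickle,cv2
C=pickle.load(open('c0.pkl','rb'))
for n,(x,y,w,h) in {'top':(200,165,200,120),'scene':(210,145,200,150)}.items():
    im=C[n]['image'][y:y+h,x:x+w,::-1]
    im=cv2.resize(im,None,fx=4,fy=4,interpolation=cv2.INTER_CUBIC)
    for i in range(0,w,20): cv2.putText(im,str(x+i),(i*4,10),0,.35,(0,0,255)); cv2.line(im,(i*4,12),(i*4,18),(0,0,255))
    for i in range(0,h,20): cv2.putText(im,str(y+i),(0,i*4+4),0,.35,(0,0,255)); 
    cv2.imwrite(f'pics/{n}_z.png',im)
E
```

```text
(no output)
```

View pics/top_z.png

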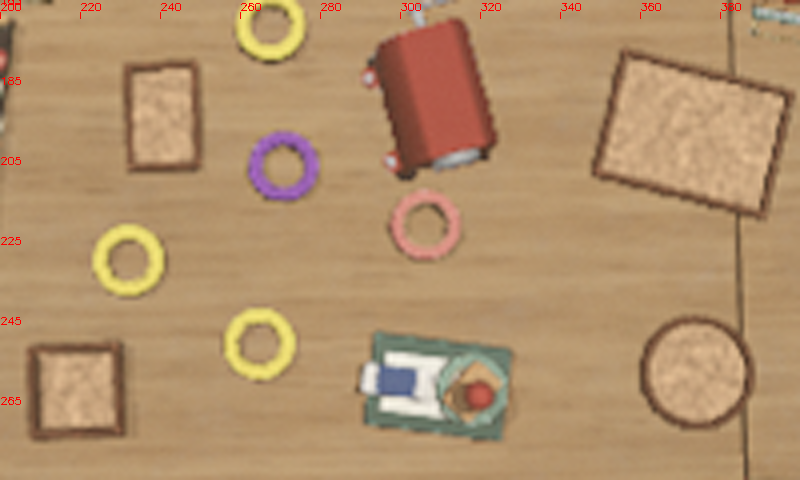

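View pics/scene_z.png

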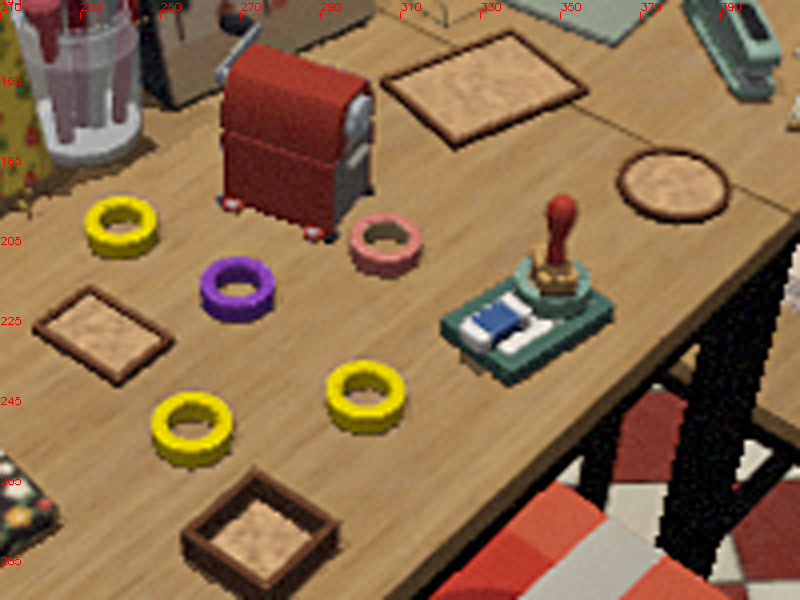

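The zooms give corner pixels for all four holders. The stamp's red knob is at about (320,263.5) in the top view and (350.5,195.5) in the scene view. The eraser's orientation is ambiguous and needs the wrist camera. Triangulating the key points.

```bash
python3 - <<'E'
from h import *
import pickle
C=pickle.load(open('c0.pkl','rb'));t,s=C['top'],C['scene']
T=lambda u,v:(200+(u+.5)/4-.5,165+(v+.5)/4-.5)
S=lambda u,v:(210+(u+.5)/4-.5,145+(v+.5)/4-.5)
# outer rim corners
P={'knob':(T(480,393),S(562,203)),
'dish':(T(696,372),S(674,184)),
'spare':(T(425,226),S(386,236)),
'pad1':(T(374,332),S(442,322)),'pad2':(T(512,348),S(612,303)),'pad3':(T(503,440),S(503,372)),
}
for k,(a,b) in P.items(): print(k,tri(t,a,s,b).round(4))
def rect(n,top,sc,z):
    q=[at(t,T(*p),z) for p in top]; q2=[at(s,S(*p),z) for p in sc]
    for c,q in (('top',q),('scene',q2)):
        q=np.array(q);m=q.mean(0);
        rc=cv2.minAreaRect((q[:,:2]*1000).astype(np.float32))
        print(n,c,m.round(4),rc[1],rc[2])
    mt=[np.mean(top,0),np.mean(sc,0)]
    print(' tri of centre',tri(t,T(*mt[0]),s,S(*mt[1])).round(4))
rect('padtray',[(624,50),(793,94),(763,217),(593,175)],[(381,82),(511,31),(589,88),(457,147)],.0075)
rect('ertray',[(124,63),(198,61),(202,170),(130,171)],[(33,328),(89,287),(174,341),(119,384)],.0075)
rect('stand',[(30,345),(121,343),(124,434),(32,438)],[(182,538),(255,468),(339,522),(266,592)],.022)
rect('pad',[(374,332),(512,348),(503,440),(364,423)],[(442,322),(530,250),(612,303),(503,372)],.014)
E
```

```text
knob [ 0.4507 -0.0279  0.0901]
dish [ 0.458  -0.1882  0.0048]
spare [ 5.622e-01 -3.000e-04  1.560e-02]
pad1 [0.4883 0.0353 0.0097]
pad2 [ 0.4564 -0.0775 -0.0299]
pad3 [ 0.4374 -0.0341 -0.0475]
padtray top [ 0.625  -0.1908  0.0075] (122.77459716796875, 91.50701141357422) 74.54944610595703
padtray scene [ 0.6222 -0.1881  0.0075] (125.2845687866211, 92.41679382324219) 75.44532775878906
 tri of centre [ 0.6253 -0.1921  0.0027]
ertray top [0.6425 0.1811 0.0075] (77.58893585205078, 51.8720588684082) 1.581270456314087
ertray scene [0.6381 0.1852 0.0075] (75.78108215332031, 50.263214111328125) 1.7881845235824585
 tri of centre [0.6428 0.1814 0.0012]
stand top [0.4539 0.2399 0.022 ] (62.76478958129883, 62.23866271972656) 1.2990663051605225
stand scene [0.4503 0.2435 0.022 ] (61.602447509765625, 65.13981628417969) 2.6605615615844727
 tri of centre [0.4533 0.2406 0.0162]
pad top [ 0.4524 -0.0072  0.014 ] (96.39877319335938, 63.210540771484375) 82.55839538574219
pad scene [ 0.4535 -0.0048  0.014 ] (97.5853042602539, 69.23576354980469) 85.06210327148438
 tri of centre [ 0.4532 -0.0065  0.0119]
```

```bash
python3 -m crank '[[[100,-110,0,-16,1],[200,-230,0,-32,1],[300,-350,0,-50,1],[425,-476,0,-67,1],[425,-476,0,-67,1],[425,-476,0,-67,1],[425,-476,0,-67,1],[425,-476,0,-67,1],[425,-476,0,-67,1],[425,-476,0,-67,1],[425,-476,0,-67,1],[425,-476,0,-67,1],[425,-476,0,-67,1],[425,-476,0,-67,1],[425,-476,0,-67,1],[425,-476,0,-67,1],[425,-476,0,-67,1],[425,-476,0,-67,1]]]' 20
python3 - <<'E'
from h import *
import pickle
c=cam('wrist','w1.png');pickle.dump(c,open('w1.pkl','wb'))
s=r.read_state();print(s['ee_pos'],s['joint_positions'].round(2),R.from_quat(s['eef_rot']).as_matrix().round(3),s['time'],c['eye'])
E
```

```text
time: 1.95
ee_pos: [0.4492, -0.0295, 0.2225]
eef_rot: [0.751, 0.66, -0.0, 0.0]
ft_force: [0.1, -0.3, -0.5]
width: 0.087
grip_force: 0.0
[ 0.44927744 -0.02928705  0.22254604] [ 0.75 -0.02 -0.76  1.86 -0.02  1.3  -0.14] [[ 0.129  0.992 -0.   ]
 [ 0.992 -0.129 -0.   ]
 [-0.     0.    -1.   ]] 2.0 [0.45989049 0.05341946 0.3845653 ]
```

View pics/w1.png

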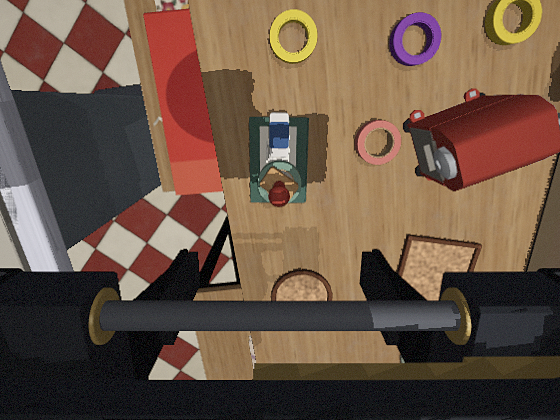

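The wrist view shows the eraser lying along the pad's long side (x 270–289, y 113–163) and overhanging the far edge a little. That contradicts the text, and I trust the picture. The knob is at (279,192), the roll centre is about (279,181), and the pad spans x 250–308, y 116–203. Now for positions.

```bash
python3 - <<'E'
from h import *
import pickle
c=pickle.load(open('w1.pkl','rb'));t=pickle.load(open('c0.pkl','rb'))['top']
T=lambda u,v:(200+(u+.5)/4-.5,165+(v+.5)/4-.5)
print('knob tri',tri(c,(279,192),t,T(480,393)),at(c,(279,192),.087))
print('roll',at(c,(278.5,182),.029))
for z,p in ((.014,(250,116)),(.014,(308,116)),(.014,(306,203)),(.014,(249,203)),(.026,(279,113)),(.026,(270,140)),(.026,(289,140)),(.0075,(302,287)),(.015,(379,142))): print(p,at(c,p,z).round(4))
im=c['image'][95:215,230:330,::-1];cv2.imwrite('pics/w1z.png',cv2.resize(im,None,fx=5,fy=5,interpolation=cv2.INTER_CUBIC))
E
```

```text
knob tri [ 0.44918834 -0.03053493  0.0623899 ] [ 0.44937965 -0.02424771  0.087     ]
roll [ 0.44823883 -0.0281902   0.029     ]
(250, 116) [0.4269 0.0438 0.014 ]
(308, 116) [0.4883 0.0358 0.014 ]
(306, 203) [ 0.476  -0.0603  0.014 ]
(249, 203) [ 0.4107 -0.0519  0.014 ]
(279, 113) [0.4581 0.0432 0.026 ]
(270, 140) [0.4451 0.0172 0.026 ]
(289, 140) [0.465  0.0146 0.026 ]
(302, 287) [ 0.4596 -0.1732  0.0075]
(379, 142) [ 0.5622 -0.0012  0.015 ]
```

View pics/w1z.png

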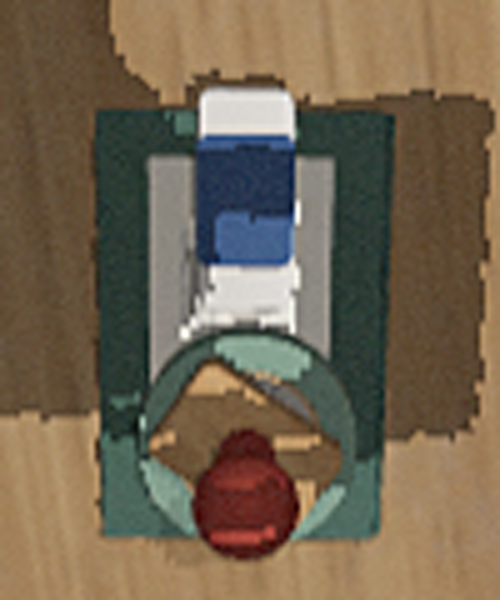

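The stamp handle is on the tool axis to within about 2 mm, so I descend and grip it.

```bash
python3 -m crank '[[[2,0,45,0,1],[2,0,90,0,1],[2,0,130,0,1],[2,0,160,0,1],[2,0,172,0,1],[2,0,172,0,1],[2,0,172,0,-1],[2,0,172,0,-1],[2,0,172,0,-1],[2,0,172,0,-1],[2,0,172,0,-1],[2,0,172,0,-1],[2,0,172,0,-1],[2,0,172,0,-1]]]' 20
python3 -m crank '[[[0,0,-15,0,-1],[0,0,-45,0,-1],[0,0,-80,0,-1],[0,0,-80,0,-1],[0,0,-80,0,-1]]]'
python3 - <<'E'
from h import *
print(tool([.4525,.241,.12]),tool([.4525,.241,.035]))
E
```

```text
time: 3.4
ee_pos: [0.4497, -0.0266, 0.0505]
eef_rot: [0.751, 0.661, -0.0, 0.0]
ft_force: [0.6, -0.1, -0.3]
width: 0.031
grip_force: 0.0
time: 3.9
ee_pos: [0.45, -0.0268, 0.1308]
eef_rot: [0.751, 0.66, 0.0, 0.001]
ft_force: [-0.7, 0.1, -0.5]
width: 0.0186
grip_force: 20.0
[266.  -31.7  10.6] [266.  -31.9  95.6]
```

The fingers were still closing when I lifted, so they may hold the knob high up. I'll look.

```bash
python3 - <<'E'
from h import *
import pickle
c=cam('wrist');s=cam('scene');pickle.dump((c,s),open('w2.pkl','wb'))
a=c['image'][80:400,180:400,::-1];b=s['image'][130:250,290:400,::-1]
cv2.imwrite('pics/w2.png',np.hstack([cv2.resize(a,(400,582)),cv2.resize(b,(400,436)) if 0 else cv2.copyMakeBorder(cv2.resize(b,(400,436)),0,146,0,0,0)]))
E
```

```text
(no output)
```

View pics/w2.png

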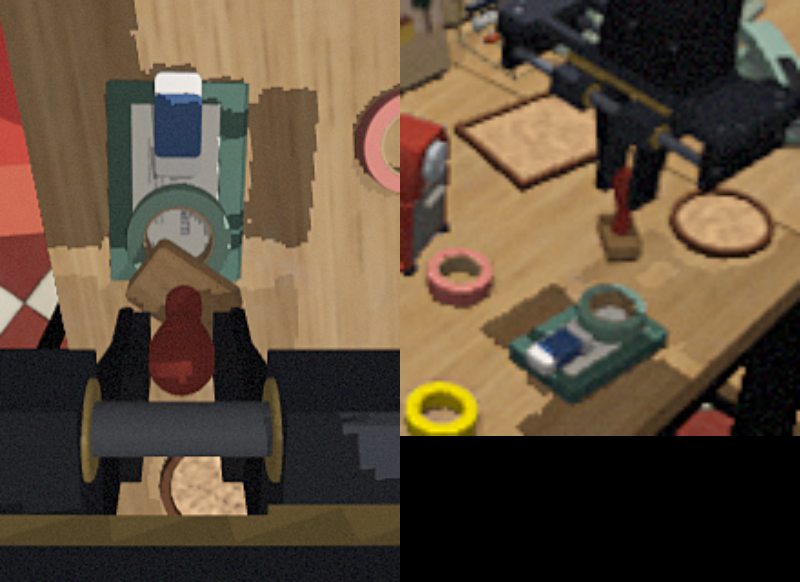

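The stamp is held upright by its knob (base hanging at about (620,240) in the right panel), and the eraser and roll are undisturbed. I need the height of the held stamp.

```bash
python3 - <<'E'
from h import *
import pickle
c,s=pickle.load(open('w2.pkl','rb'))
S=lambda u,v:(290+u/3.636,130+v/3.633)
W=lambda u,v:(180+u/1.818,80+v/1.818)
def zline(c,p,xy):
    e=np.array(c['eye']);d=ray(c,p);k=np.dot(np.array(xy)-e[:2],d[:2])/np.dot(d[:2],d[:2]);return (e+k*d).round(4)
xy=r.read_state()['ee_pos'][:2]
for n,p in(('top',S(627,168)),('basetopR',S(640,240)),('bot',S(622,252))):print(n,zline(s,p,xy))
for n,p in(('knob',W(182,350)),('basectr',W(183,285))):print(n,zline(c,p,xy))
p=W(205,283)
print(tri(c,W(182,360),s,S(627,185)))
E
```

```text
top [ 0.225  -0.0865  0.2338]
basetopR [ 0.2045 -0.0859  0.1922]
bot [ 0.212  -0.0862  0.1785]
knob [ 0.4503 -0.0268  0.1385]
basectr [ 0.4508 -0.0268  0.0903]
[ 0.34413146 -0.10647294  0.13387884]
```

```bash
python3 - <<'E'
from h import *
import pickle
c,s=pickle.load(open('w2.pkl','rb'))
S=lambda u,v:(290+(u-400)/3.636,130+v/3.633)
W=lambda u,v:(180+u/1.818,80+v/1.818)
def zline(c,p,xy):
    e=np.array(c['eye']);d=ray(c,p);k=np.dot(np.array(xy)-e[:2],d[:2])/np.dot(d[:2],d[:2]);return (e+k*d).round(4)
xy=r.read_state()['ee_pos'][:2]
for n,p in(('top',S(627,168)),('basetopR',S(640,240)),('bot',S(622,252))):print(n,zline(s,p,xy))
print(tri(c,W(182,360),s,S(627,185)))
E
```

```text
top [ 0.4497 -0.0263  0.1505]
basetopR [ 0.4364 -0.0338  0.0925]
bot [ 0.4457 -0.0286  0.0798]
[ 0.45010707 -0.03165908  0.13372284]
```

```bash
python3 -m crank '[[[40,-5,-10,0,-1],[85,-10,-10,0,-1],[130,-16,-10,0,-1],[175,-21,-10,0,-1],[220,-26,-10,0,-1],[255,-30,-10,0,-1],[266,-32,-10,0,-1],[266,-32,-10,0,-1],[266,-32,-10,0,-1],[266,-32,-10,0,-1],[266,-32,-10,0,-1]]]'
python3 - <<'E'
from h import *
import pickle
c=cam('wrist');pickle.dump(c,open('w3.pkl','wb'))
cv2.imwrite('pics/w3.png',cv2.resize(c['image'][110:330,180:380,::-1],None,fx=2.7,fy=2.7,interpolation=cv2.INTER_CUBIC))
print(r.read_state()['joint_positions'].round(2))
E
```

```text
time: 5.1
ee_pos: [0.4523, 0.2397, 0.1404]
eef_rot: [0.752, 0.66, -0.0, 0.0]
ft_force: [-0.2, -0.5, -0.3]
width: 0.018
grip_force: 20.0
[ 0.29  0.28 -0.97  1.82  0.25  1.17 -0.9 ]
```

View pics/w3.png

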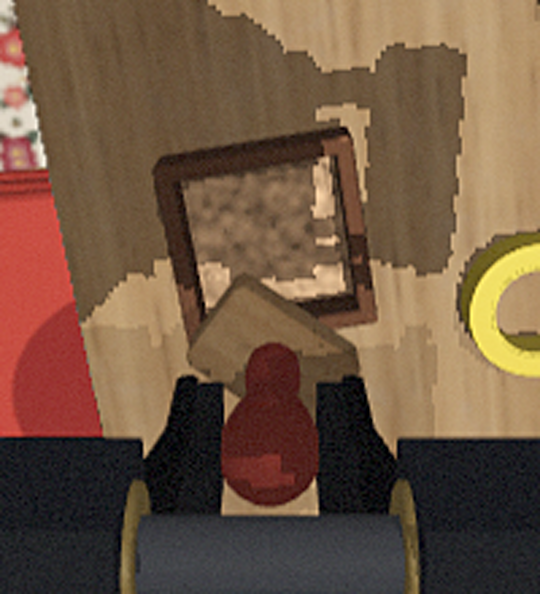

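The stand's outer rim corners are at (155,162), (348,128) and (375,320) in the crop. The stamp base top corners are at (240,275), (358,345) and (190,350).

```bash
python3 - <<'E'
from h import *
import pickle
c=pickle.load(open('w3.pkl','rb'))
W=lambda u,v:(180+u/2.7,110+v/2.7)
A=[at(c,W(*p),.022) for p in((155,162),(348,128),(375,320))];print(np.round(A,4),np.linalg.norm(A[0]-A[1]),np.linalg.norm(A[2]-A[1]))
print('stand',(A[0]+A[2])/2)
for z in(.1,.105,.11):
    B=[at(c,W(*p),z) for p in((240,275),(358,345),(190,350))];print('base',z,(B[1]+B[2])/2,np.linalg.norm(B[0]-B[1]),np.linalg.norm(B[0]-B[2]))
E
```

```text
[[0.4206 0.273  0.022 ]
 [0.4818 0.2758 0.022 ]
 [0.4841 0.2112 0.022 ]] 0.06123675840642056 0.06462234124649074
stand [0.45237511 0.24212446 0.022     ]
base 0.1 [0.45333194 0.23831377 0.1       ] 0.03348570794965668 0.022729881813093336
base 0.105 [0.45356978 0.24039882 0.105     ] 0.032658466838572 0.022168355901377335
base 0.11 [0.45380761 0.24248386 0.11      ] 0.03183122572748728 0.021606829989661406
```

```bash
python3 -m crank '[[[2,0,30,0,-1],[2,0,55,0,-1],[2,0,72,0,-1],[2,0,78,0,-1],[2,0,80,0,-1],[2,0,80,0,-1],[2,0,80,0,-1]]]'
python3 -m crank '[[[0,0,1,0,-1],[0,0,2,0,-1],[0,0,3,0,-1],[0,0,4,0,-1],[0,0,4,0,-1]]]'
```

```text
time: 5.85
ee_pos: [0.4527, 0.2436, 0.0615]
eef_rot: [0.751, 0.661, 0.001, 0.0]
ft_force: [0.8, 0.6, 0.4]
width: 0.0183
grip_force: 20.0
time: 6.35
ee_pos: [0.452, 0.2433, 0.0564]
eef_rot: [0.751, 0.661, -0.0, -0.0]
ft_force: [-0.7, -0.0, -0.7]
width: 0.0183
grip_force: 20.0
```

```bash
python3 -m crank '[[[0,0,1,0,-1],[0,0,2,0,-1],[0,0,3,0,-1],[0,0,3,0,-1]]]'
python3 -m crank '[[[0,0,1,0,-1],[0,0,2,0,-1],[0,0,2,0,-1]]]'
python3 -m crank '[[[0,0,1,0,-1],[0,0,2,0,-1],[0,0,2,0,-1]]]'
```

```text
time: 6.75
ee_pos: [0.452, 0.2433, 0.0534]
eef_rot: [0.751, 0.661, -0.0, -0.0]
ft_force: [-0.4, -0.7, -0.9]
width: 0.0183
grip_force: 20.0
time: 7.05
ee_pos: [0.452, 0.2433, 0.0514]
eef_rot: [0.751, 0.661, -0.0, 0.0]
ft_force: [-0.3, -0.3, -0.1]
width: 0.0183
grip_force: 20.0
time: 7.35
ee_pos: [0.4531, 0.2436, 0.0505]
eef_rot: [0.751, 0.66, 0.001, 0.001]
ft_force: [-0.3, -1.7, 9.4]
width: 0.0183
grip_force: 20.0
```

Contact with the floor, as predicted. Release and rise.

```bash
python3 -m crank '[[[0,0,-1,0,1],[0,0,-1,0,1],[0,0,-1,0,1],[0,0,-1,0,1],[0,0,-1,0,1],[0,0,-1,0,1],[0,0,-40,0,1],[0,0,-85,0,1],[0,0,-120,0,1],[0,0,-150,0,1],[0,0,-150,0,1],[0,0,-150,0,1]]]'
python3 - <<'E'
from h import *
c=cam('wrist');t=cam('top')
a=cv2.resize(c['image'][110:330,180:380,::-1],(400,440));b=cv2.resize(t['image'][185:285,200:340,::-1],(400,286))
cv2.imwrite('pics/w4.png',np.hstack([a,cv2.copyMakeBorder(b,0,154,0,0,0)]))
print(tool([.4495,-.028,.09]))
E
```

```text
time: 8.55
ee_pos: [0.4523, 0.2432, 0.1997]
eef_rot: [0.751, 0.66, 0.0, 0.0]
ft_force: [-0.3, -0.6, 0.0]
width: 0.0866
grip_force: 0.0
[-268.9   32.5  108.7]
```

View pics/w4.png

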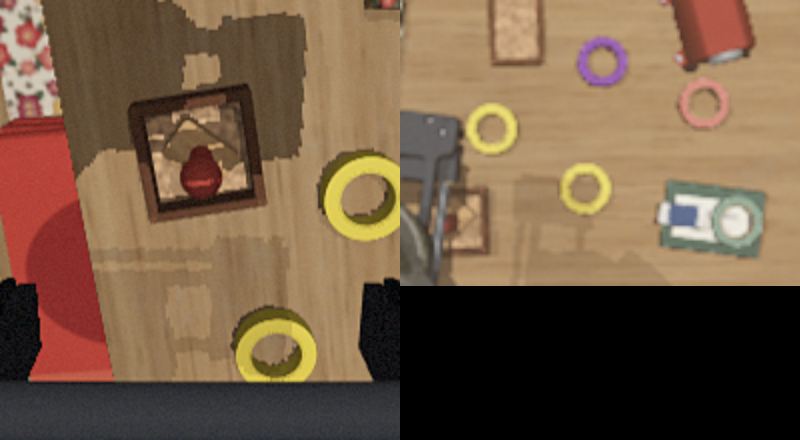

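The stamp stands upright in its stand ((200,150), left panel). On the right, the roll on the pad is centred at (738,222) and the eraser is unchanged.

```bash
python3 - <<'E'
from h import *
import pickle
t=pickle.load(open('c0.pkl','rb'))['top'];c,s=pickle.load(open('w2.pkl','rb'))
print('roll top',at(t,(200+338/2.857,185+222/2.857),.029),'wrist',at(c,(180+181/1.818,80+234/1.818),.029))
print(tri(t,(200+338/2.857,185+222/2.857),c,(180+181/1.818,80+234/1.818)))
E
python3 -m crank '[[[-45,6,0,0,1],[-90,11,0,0,1],[-135,17,0,0,1],[-180,22,0,0,1],[-225,27,0,0,1],[-260,31,0,0,1],[-270,32,0,0,1],[-270,32,0,0,1],[-270,32,0,0,1],[-270,32,0,0,1],[-270,32,0,0,1]]]'
```

```text
roll top [ 0.44831223 -0.03058928  0.029     ] wrist [ 0.45010228 -0.02704356  0.029     ]
[ 0.44841058 -0.03219714  0.01311631]
time: 9.75
ee_pos: [0.4495, -0.0272, 0.1995]
eef_rot: [0.75, 0.661, 0.0, -0.0]
ft_force: [0.9, 1.0, 0.1]
width: 0.087
grip_force: 0.0
```

```bash
python3 -m crank '[[[-1,0,45,0,1],[-1,0,90,0,1],[-1,0,130,0,1],[-1,0,160,0,1],[-1,0,175,0,1],[-1,0,180,0,1],[-1,0,180,0,1],[-1,0,180,0,-1],[-1,0,180,0,-1],[-1,0,180,0,-1],[-1,0,180,0,-1],[-1,0,180,0,-1],[-1,0,180,0,-1],[-1,0,180,0,-1],[-1,0,180,0,-1],[-1,0,180,0,-1],[-1,0,180,0,-1]]]' 15
```

```text
time: 11.45
ee_pos: [0.4494, -0.0296, 0.0196]
eef_rot: [0.751, 0.661, -0.0, 0.0]
ft_force: [-0.7, -0.3, 2.9]
width: 0.0474
grip_force: 15.0
```

```bash
python3 -m crank '[[[0,0,-15,0,-1],[0,0,-45,0,-1],[0,0,-80,0,-1],[0,0,-80,0,-1],[0,0,-80,0,-1]]]'
python3 - <<'E'
from h import *
import pickle
C=pickle.load(open('c0.pkl','rb'));t,s=C['top'],C['scene']
a=at(t,(200+696.5/4-.5,165+372.5/4-.5),.0075);b=at(s,(210+674/4,145+184/4),.0075)
d=(a+b)/2;print(a,b,d,tool([d[0],d[1],.1]))
E
```

```text
time: 11.95
ee_pos: [0.4499, -0.0297, 0.1006]
eef_rot: [0.751, 0.661, 0.0, 0.001]
ft_force: [-0.5, -0.8, -0.7]
width: 0.0467
grip_force: 15.0
[ 0.45868487 -0.18708877  0.0075    ] [ 0.45429169 -0.18496985  0.0075    ] [ 0.45648828 -0.18602931  0.0075    ] [-154.2   26.5    0.8]
```

```bash
python3 -m crank '[[[-40,7,0,0,-1],[-85,15,0,0,-1],[-130,23,0,0,-1],[-155,28,0,0,-1],[-155,28,0,0,-1],[-155,28,0,0,-1],[-155,28,0,0,-1],[-155,28,0,0,-1]]]'
python3 - <<'E'
from h import *
c=cam('wrist')
cv2.imwrite('pics/w5.png',cv2.resize(c['image'][110:330,180:380,::-1],None,fx=2.7,fy=2.7,interpolation=cv2.INTER_CUBIC))
E
```

```text
time: 12.75
ee_pos: [0.4574, -0.1855, 0.0994]
eef_rot: [0.75, 0.661, -0.0, -0.0]
ft_force: [0.7, -0.4, -1.0]
width: 0.0474
grip_force: 15.0
```

View pics/w5.png

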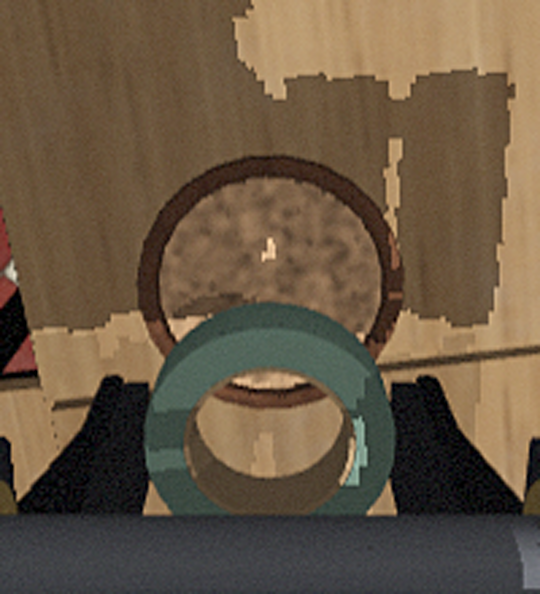

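Roll held level. The dish spans x 138–402 and y 155–408, with its centre at (270,281), in line with the roll.

```bash
python3 - <<'E'
from h import *
c=cam('wrist');W=lambda u,v:(180+u/2.7,110+v/2.7)
d=(at(c,W(270,155),.0075)+at(c,W(270,408),.0075))/2;e=(at(c,W(138,281),.0075)+at(c,W(402,281),.0075))/2
print(d,e,tool([e[0],d[1],.0105]))
ro=(at(c,W(145,440),.109)+at(c,W(396,440),.109))/2;print(ro)
E
```

```text
[ 0.4573172  -0.18922559  0.0075    ] [ 0.45755985 -0.18729211  0.0075    ] [-3.2  0.5 89.1]
[ 0.45781381 -0.18498434  0.109     ]
```

```bash
python3 -m crank '[[[-2,0,30,0,-1],[-2,0,60,0,-1],[-2,0,80,0,-1],[-2,0,87,0,-1],[-2,0,88,0,-1],[-2,0,88,0,-1]]]'
python3 -m crank '[[[0,0,1,0,-1],[0,0,2,0,-1],[0,0,2,0,-1]]]'
```

```text
time: 13.45
ee_pos: [0.4578, -0.1888, 0.0124]
eef_rot: [0.751, 0.661, 0.0, 0.001]
ft_force: [0.5, 0.5, -1.0]
width: 0.0471
grip_force: 15.0
time: 13.75
ee_pos: [0.4574, -0.189, 0.01]
eef_rot: [0.751, 0.661, 0.0, 0.0]
ft_force: [-0.7, -0.7, -0.3]
width: 0.0478
grip_force: 15.0
```

```bash
python3 -m crank '[[[0,0,0,0,0.3],[0,0,0,0,0.5],[0,0,0,0,0.7],[0,0,0,0,1],[0,0,0,0,1],[0,0,-20,0,1],[0,0,-60,0,1],[0,0,-100,0,1],[0,0,-130,0,1],[0,0,-130,0,1],[0,0,-130,0,1]]]'
python3 - <<'E'
from h import *
import pickle
c,s=pickle.load(open('w2.pkl','rb'));W=lambda u,v:(180+u/1.818,80+v/1.818)
q=[at(c,W(*p),.026) for p in((155,72),(201,72),(199,176),(155,176))];print(np.round(q,4),np.mean(q,0).round(4))
print(tool([.453,.021,.14]))
E
```

```text
time: 14.85
ee_pos: [0.4573, -0.1891, 0.1398]
eef_rot: [0.751, 0.66, -0.0, 0.001]
ft_force: [-0.1, 0.0, -0.5]
width: 0.0873
grip_force: 0.0
[[ 4.482e-01  4.490e-02  2.600e-02]
 [ 4.676e-01  4.240e-02  2.600e-02]
 [ 4.614e-01 -2.100e-03  2.600e-02]
 [ 4.419e-01  4.000e-04  2.600e-02]] [0.4548 0.0214 0.026 ]
[207.8 -31.1  -0.4]
```

```bash
python3 -m crank '[[[45,-7,0,0,1],[90,-13,0,0,1],[135,-19,0,0,1],[180,-26,0,0,1],[208,-30,0,0,1],[208,-30,0,0,1],[208,-30,0,0,1],[208,-30,0,0,1],[208,-30,0,0,1],[208,-30,0,0,1]]]'
python3 - <<'E'
from h import *
import pickle
c=cam('wrist');t=cam('top');pickle.dump(c,open('w6.pkl','wb'))
a=cv2.resize(c['image'][110:330,180:380,::-1],(400,440));b=cv2.resize(t['image'][185:285,290:400,::-1],(400,364))
cv2.imwrite('pics/w6.png',np.hstack([a,cv2.copyMakeBorder(b,0,76,0,0,0)]))
E
```

```text
time: 15.85
ee_pos: [0.4538, 0.0203, 0.1393]
eef_rot: [0.751, 0.66, -0.0, -0.0]
ft_force: [0.1, -0.5, 0.2]
width: 0.0871
grip_force: 0.0
```

View pics/w6.png

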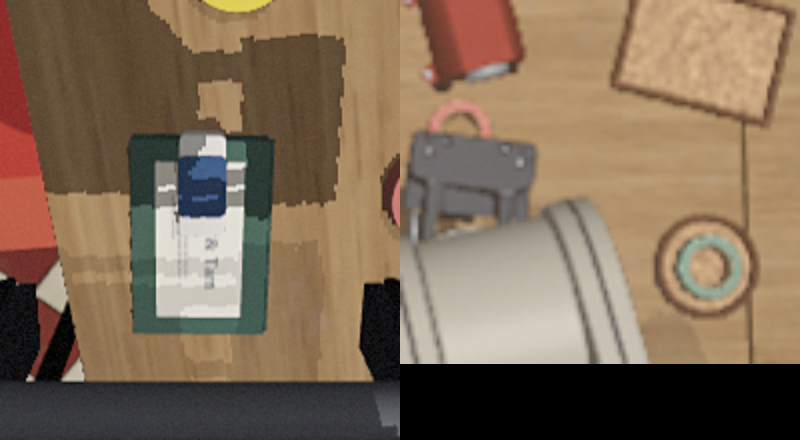

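The roll lies in the dish (708,265), and the eraser is between the fingers at x 178–227, unmoved.

```bash
python3 -m crank '[[[1,0,30,0,0.2],[1,0,60,0,0.2],[1,0,85,0,0.2],[1,0,105,0,0.2],[1,0,116,0,0.2],[1,0,120,0,0.2],[1,0,120,0,0.2],[1,0,120,0,-1],[1,0,120,0,-1],[1,0,120,0,-1],[1,0,120,0,-1],[1,0,120,0,-1],[1,0,120,0,-1],[1,0,120,0,-1],[1,0,120,0,-1],[1,0,120,0,-1],[1,0,120,0,-1]]]' 12
python3 -m crank '[[[0,0,0,0,-1],[0,0,0,0,-1],[0,0,-15,0,-1],[0,0,-45,0,-1],[0,0,-80,0,-1],[0,0,-80,0,-1],[0,0,-80,0,-1]]]'
python3 - <<'E'
from h import *
print(tool([.641,.183,.1]))
E
```

```text
time: 17.65
ee_pos: [0.4541, 0.0222, 0.0197]
eef_rot: [0.751, 0.661, -0.0, 0.0]
ft_force: [-1.3, -0.3, 5.5]
width: 0.0197
grip_force: 12.0
time: 18.35
ee_pos: [0.4545, 0.0221, 0.1005]
eef_rot: [0.751, 0.66, 0.0, 0.001]
ft_force: [0.8, -0.5, -0.9]
width: 0.0199
grip_force: 12.0
[183.4 164.5   0.7]
```

```bash
python3 -m crank '[[[0,0,-30,-5,-1],[20,18,-30,-13,-1],[40,36,-30,-21,-1],[60,54,-30,-29,-1],[80,72,-30,-37,-1],[100,90,-30,-45,-1],[120,108,-30,-53,-1],[140,126,-30,-61,-1],[160,144,-30,-69,-1],[184,165,-30,-77,-1],[184,165,-30,-85,-1],[184,165,-30,-93,-1],[184,165,-30,-99,-1],[184,165,0,-99,-1],[184,165,0,-99,-1],[184,165,0,-99,-1],[184,165,0,-99,-1]]]'
python3 - <<'E'
from h import *
import pickle
c=cam('wrist');pickle.dump(c,open('w7.pkl','wb'));print(r.read_state()['joint_positions'].round(2))
cv2.imwrite('pics/w7.png',cv2.resize(c['image'][110:330,180:380,::-1],None,fx=2.7,fy=2.7,interpolation=cv2.INTER_CUBIC))
E
```

```text
time: 20.05
ee_pos: [0.6412, 0.1841, 0.1003]
eef_rot: [-0.015, 1.0, 0.0, 0.0]
ft_force: [0.2, 0.2, 0.3]
width: 0.0199
grip_force: 12.0
[ 0.34  0.75 -1.04  1.44  0.65  1.32  0.86]
```

View pics/w7.png

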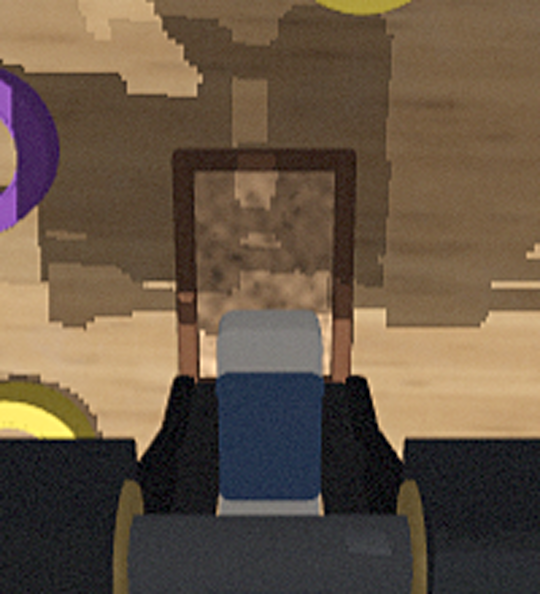

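The eraser is held straight (x 218–322) and aligned with the tray. The tray's outer corners are at (174,150) and (355,150), its lower part is hidden.

```bash
python3 - <<'E'
from h import *
import pickle
c=pickle.load(open('w7.pkl','rb'));W=lambda u,v:(180+u/2.7,110+v/2.7)
a,b=[at(c,W(*p),.0075) for p in((174,150),(355,150))];d=b-a;u=np.array([-d[1],d[0],0])/np.linalg.norm(d);u*=np.sign(u[0])
m=(a+b)/2+u*.0385;print(a,b,np.linalg.norm(d),'tray',m,np.degrees(np.arctan2(u[1],u[0])))
g=[at(c,W(*p),.107) for p in((218,315),(322,315),(270,311))];print('eraser end',g)
print(tool([m[0],m[1],.0105]))
E
```

```text
[0.60322443 0.15501935 0.0075    ] [0.60168347 0.20641748 0.0075    ] 0.0514212233231891 tray [0.64093666 0.18187216 0.0075    ] 1.7172658512625305
eraser end [array([0.61521128, 0.17301673, 0.107     ]), array([0.61463852, 0.19208624, 0.107     ]), array([0.61414275, 0.1825278 , 0.107     ])]
[ 0.6 -2.3 90.1]
```

```bash
python3 -m crank '[[[-3,-1,30,0,-1],[-3,-1,60,0,-1],[-3,-1,80,0,-1],[-3,-1,88,0,-1],[-3,-1,89,0,-1],[-3,-1,89,0,-1]]]'
python3 -m crank '[[[0,0,1,0,-1],[0,0,1,0,-1],[0,0,1,0,-1]]]'
```

```text
time: 20.7
ee_pos: [0.6446, 0.1833, 0.0117]
eef_rot: [-0.015, 1.0, 0.0, 0.001]
ft_force: [1.0, 0.0, 0.3]
width: 0.0196
grip_force: 12.0
time: 21.0
ee_pos: [0.6444, 0.1829, 0.0101]
eef_rot: [-0.015, 1.0, -0.0, 0.0]
ft_force: [0.0, 0.6, -0.1]
width: 0.0198
grip_force: 12.0
```

```bash
python3 -m crank '[[[0,0,0,0,-0.3],[0,0,0,0,0],[0,0,0,0,0],[0,0,0,0,0],[0,0,-20,0,0.3],[0,0,-60,0,1],[0,0,-100,0,1],[0,0,-130,0,1],[0,0,-130,0,1],[0,0,-130,0,1]]]'
python3 -m crank '[[[0,0,0,8,1],[20,-18,0,16,1],[40,-36,0,24,1],[60,-54,0,32,1],[80,-72,0,40,1],[100,-90,0,48,1],[120,-108,0,56,1],[140,-126,0,64,1],[160,-148,0,72,1],[180,-167,0,80,1],[199,-185,0,88,1],[199,-185,0,99,1],[199,-185,0,99,1],[199,-185,0,99,1],[199,-185,0,99,1],[199,-185,0,99,1]]]'
python3 - <<'E'
from h import *
import pickle
c=cam('wrist');t=cam('top');pickle.dump(c,open('w8.pkl','wb'))
a=cv2.resize(c['image'][110:330,180:380,::-1],(400,440));b=cv2.resize(t['image'][165:285,200:320,::-1],(400,400))
cv2.imwrite('pics/w8.png',np.hstack([a,cv2.copyMakeBorder(b,0,40,0,0,0)]))
E
```

```text
time: 22.0
ee_pos: [0.6444, 0.1831, 0.1412]
eef_rot: [-0.015, 1.0, 0.0, 0.001]
ft_force: [-0.1, 0.2, -0.2]
width: 0.0825
grip_force: 0.0
time: 23.6
ee_pos: [0.4504, -0.0077, 0.1393]
eef_rot: [0.75, 0.661, -0.0, -0.0]
ft_force: [-0.5, -0.2, -0.3]
width: 0.087
grip_force: 0.0
```

View pics/w8.png

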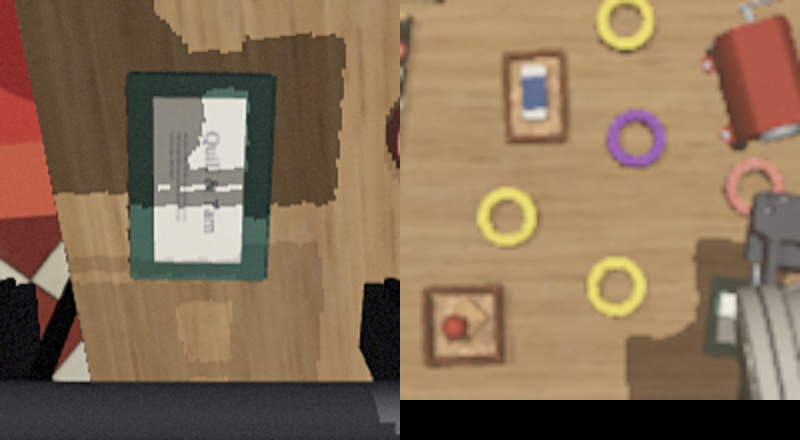

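Eraser and stamp are in their holders (right panel). The ink pad is clear, with corners (127,72), (275,74), (266,281) and (131,279).

```bash
python3 - <<'E'
from h import *
import pickle
c=pickle.load(open('w8.pkl','rb'));W=lambda u,v:(180+u/2,110+v/2)
q=np.array([at(c,W(*p),.014) for p in((127,72),(275,74),(266,281),(131,279))]);m=q.mean(0);print(q.round(4),m)
d=q[0]+q[1]-q[2]-q[3];print('long dir deg',np.degrees(np.arctan2(d[1],d[0])),cv2.minAreaRect((q[:,:2]*1000).astype(np.float32)))
print(tool([m[0],m[1],.0055]))
s=r.read_state();x=R.from_quat(s['eef_rot']).as_matrix()[:,0];print('tool x deg',np.degrees(np.arctan2(x[1],x[0])))
E
```

```text
[[ 0.426   0.0441  0.014 ]
 [ 0.4883  0.0354  0.014 ]
 [ 0.4754 -0.0599  0.014 ]
 [ 0.4127 -0.051   0.014 ]] [ 0.4505816  -0.00785496  0.014     ]
long dir deg 82.16619061037537 ((450.6702880859375, -7.909641265869141), (96.18893432617188, 63.30415344238281), 82.05245208740234)
[-1.000e-01  1.000e-01  1.339e+02]
tool x deg 82.7470347794488
```

```bash
python3 -m crank '[[[0,0,40,0,1],[0,0,80,0,1],[0,0,110,0,1],[0,0,128,0,1],[0,0,133,0,1],[0,0,133,0,1],[0,0,133,0,-1],[0,0,133,0,-1],[0,0,133,0,-1],[0,0,133,0,-1],[0,0,133,0,-1],[0,0,133,0,-1],[0,0,133,0,-1],[0,0,133,0,-1]]]' 25
python3 -m crank '[[[0,0,-10,0,-1],[0,0,-30,0,-1],[0,0,-60,0,-1],[0,0,-80,0,-1],[0,0,-80,0,-1],[0,0,-80,0,-1]]]'
python3 - <<'E'
from h import *
print(tool([.6245,-.191,.085]))
E
```

```text
time: 25.1
ee_pos: [0.451, -0.0081, 0.007]
eef_rot: [0.751, 0.661, -0.0, 0.0]
ft_force: [-1.8, 0.7, 7.0]
width: 0.0624
grip_force: 25.0
time: 25.7
ee_pos: [0.4506, -0.0082, 0.0867]
eef_rot: [0.751, 0.66, -0.0, 0.001]
ft_force: [-0.3, 0.3, -1.1]
width: 0.0623
grip_force: 25.0
[-159.1  195.8    1.9]
```

```bash
python3 -m crank '[[[-30,5,-10,0,-1],[-65,20,-10,0,-1],[-100,50,-10,2,-1],[-125,85,-10,4,-1],[-140,125,-10,6,-1],[-155,165,-10,7,-1],[-159,190,-10,7.5,-1],[-159,196,-10,7.5,-1],[-159,196,-10,7.5,-1],[-159,196,-10,7.5,-1],[-159,196,-10,7.5,-1]]]'
python3 - <<'E'
from h import *
import pickle
c=cam('wrist');pickle.dump(c,open('w9.pkl','wb'))
cv2.imwrite('pics/w9.png',cv2.resize(c['image'][110:330,150:410,::-1],None,fx=2.7,fy=2.7,interpolation=cv2.INTER_CUBIC))
E
```

```text
time: 26.8
ee_pos: [0.6239, -0.1902, 0.0965]
eef_rot: [0.792, 0.61, -0.0, -0.0]
ft_force: [0.2, -0.5, -1.7]
width: 0.0626
grip_force: 25.0
```

View pics/w9.png

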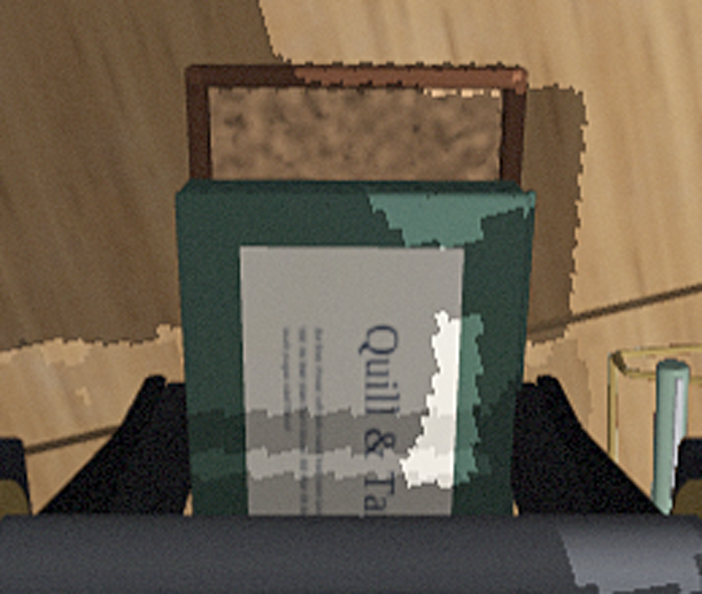

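The pad is held level and parallel to the tray. The tray's far outer corners are at (187,67) and (525,69), and the pad's far top edge is from (178,193) to (535,193).

```bash
python3 - <<'E'
from h import *
import pickle
c=pickle.load(open('w9.pkl','rb'));W=lambda u,v:(150+u/2.7,110+v/2.7)
def far(p,q,z,h):
    a,b=at(c,W(*p),z),at(c,W(*q),z);d=b-a;u=np.array([d[1],-d[0],0])/np.linalg.norm(d);m=(a+b)/2+u*h
    print(a,b,np.linalg.norm(d),m,np.degrees(np.arctan2(-u[1],-u[0])));return m
m=far((187,67),(525,69),.0075,.063);p=far((178,193),(535,193),.0965+.0075,.048)
s=r.read_state();T=R.from_quat(s['eef_rot']).as_matrix();print((T.T@(m-p)*1000).round(1),s['ee_pos'],tool(m))
E
```

```text
[ 0.5965458  -0.12006684  0.0075    ] [ 0.68543546 -0.14400519  0.0075    ] 0.09205659415217105 [ 0.62460815 -0.19286869  0.0075    ] 74.92759795436409
[ 0.60713608 -0.13615497  0.104     ] [ 0.66748458 -0.15202932  0.104     ] 0.06240141927241065 [ 0.62509957 -0.19051302  0.104     ] 75.26250576606652
[-2.3  0.1 96.5] [ 0.62402964 -0.19042799  0.09669111] [-2.2  1.2 89.2]
```

```bash
python3 -m crank '[[[-2,0,30,0,-1],[-2,0,60,0,-1],[-2,0,78,0,-1],[-2,0,83,0,-1],[-2,0,84,0,-1],[-2,0,84,0,-1]]]'
python3 -m crank '[[[0,0,1,0,-1],[0,0,1,0,-1],[0,0,1,0,-1]]]'
```

```text
time: 27.45
ee_pos: [0.6251, -0.1925, 0.0139]
eef_rot: [0.792, 0.61, 0.001, 0.001]
ft_force: [0.7, 0.2, -0.1]
width: 0.0626
grip_force: 25.0
time: 27.75
ee_pos: [0.6246, -0.1926, 0.0121]
eef_rot: [0.792, 0.61, 0.0, 0.0]
ft_force: [0.3, 0.2, -1.5]
width: 0.0623
grip_force: 25.0
```

```bash
python3 -m crank '[[[0,0,1,0,-1],[0,0,1.5,0,-1],[0,0,1.5,0,-1]]]'
python3 -m crank '[[[0,0,0,0,0.6],[0,0,0,0,0.8],[0,0,0,0,1],[0,0,0,0,1],[0,0,0,0,1],[0,0,-20,0,1],[0,0,-60,0,1],[0,0,-100,0,1],[0,0,-130,0,1],[-45,0,-150,0,1],[-90,-20,-160,0,1],[-130,-50,-160,0,1],[-150,-80,-160,0,1],[-150,-120,-160,0,1],[-150,-120,-160,0,1],[-150,-120,-160,0,1],[-150,-120,-160,0,1]]]'
python3 - <<'E'
from h import *
t=cam('top');s=cam('scene')
b=cv2.resize(t['image'][165:285,200:400,::-1],(800,480))[:, :];a=cv2.resize(s['image'][145:295,210:410,::-1],(400,300))
cv2.imwrite('pics/f.png',cv2.resize(np.hstack([cv2.resize(b,(500,300)),a]),(800,267)))
E
```

```text
time: 28.05
ee_pos: [0.6245, -0.1926, 0.0111]
eef_rot: [0.792, 0.61, -0.0, 0.0]
ft_force: [-3.9, 1.3, 7.3]
width: 0.0627
grip_force: 25.0
time: 29.75
ee_pos: [0.471, -0.3068, 0.1705]
eef_rot: [0.792, 0.61, 0.0, 0.001]
ft_force: [0.1, -0.0, 0.2]
width: 0.0874
grip_force: 0.0
```

View pics/f.png

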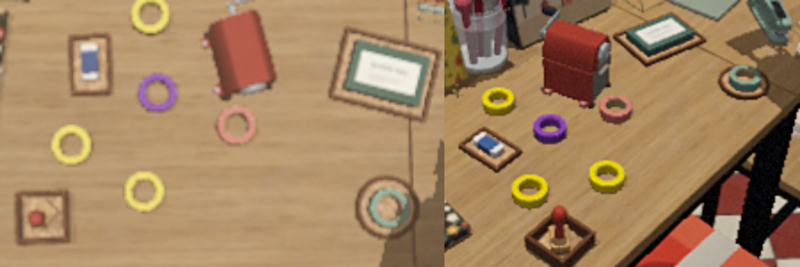

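Both views show all four things inside their holders, with the look-alikes untouched. Handing in.

```bash
python3 -c "
from bench import r
print(r.close_job())"
```

```text
the job is handed in; nothing more can be done
None
```

The stamp, tape roll, eraser and ink pad are each in their own holder, the look-alikes were not touched, and the job was handed in at about 30 s of the 120 s allowed.

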